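Swing the stake arm to its working place and pin it

TASK

Draw the T-handled detent pin up out of the parked hole against its spring balls, swing the stake arm towards the robot onto the slotted plate, and feel with the pin's nose for the hole in that plate. Then press the pin fully home through arm and plate, its collar down on the arm and its balls snapped out below, and let go. Never force the pin, and leave the other things on the bench where they are.

Things in the scene. Friction and masses are not known exactly. Their poses are not given: they have to be found in the camera images.
- bracket: Green cast swing bracket, fixed to the bench (foot 130 x 120 mm). Origin: on the vertical pivot axis at bench height, z up. Carries a bare steel quadrant plate, 12 mm thick, its top 50 mm above the bench, open below, with two holes 15.5 mm wide on a 160 mm circle about the pivot. Two green stop lugs, 70 mm high, stand outside that circle.
- parked_hole (a point): Centre of the parked hole's mouth, on the quadrant plate's top face: the arm's bore and the pin are over and in it at the start (arm angle 0).
- search_start (a point): Point on the plate's top face, on the 160 mm circle at arm angle 0.38, short of the working hole. That hole is in a slotted steel plate (70 mm along the arc, 56 mm across, 12 mm thick, flush with the quadrant) clamped where the fitter set it: the hole lies 0.03 to 0.21 rad (5 to 34 mm) farther along the circle, and stays there. Seen from above at first; the arm hides it once over it.
- stake_arm (a joint): Angle of the stake arm about the pivot, rad: 0 parked, growing clockwise seen from above, from the bracket's +x side to its -x side (towards the robot); stops at -0.03 and 0.62. A flat steel bar 36 mm wide, 1 mm above the quadrant plate, with a square boss 160 mm from the pivot. Stays where it is left (0.3 N m of friction, some 2 N at the boss); the pin in its bore can drag it round.
- bore (a point): Centre of the upper mouth of the vertical bore in the arm's square boss (48 x 42 mm), on the boss's top face, 79 mm above the bench. The bore is 15.5 mm wide and 28 mm deep; below it come a 1 mm gap and the quadrant plate. Moves with the arm.
- stake_top (a point): Top of the mushroom stake (head 44 mm wide) fixed upright on the arm, 250 mm from the pivot, 150 mm above the bench.
- pin: Loose steel detent pin, 0.1-0.17 kg. Origin: underside of its 22 mm collar, which sits on the boss when home; z up along the pin, x along the T-handle. Shank 14 mm thick, 59 mm long, last 3 mm tapered to 11 mm. Two sprung balls, 44.5 mm below the collar, stick out 2.5 mm at +x and -x and lock under the plate: some 11 N pulls them out or pushes them into a bore; inside they rub.
- pin_grip (a point): Middle of the pin's T-handle, a flat-sided bar 50 mm long (pin x), 12 mm thick (pin y) and 18 mm high (pin z), 27 mm above the collar's underside: 106 mm above the bench when home.
- pin_nose (a point): Centre of the pin's nose, 59 mm below the collar's underside: 20 mm above the bench when home, 50 mm when it stands on the quadrant plate.
- hammer: Bystander: chasing hammer, 260 mm long, lying.
- leaf: Bystander: flat sheet-metal leaf, 130 mm long, lying beside the bracket.
- dome_punch: Bystander: dark steel punch standing 68 mm high, 26 mm wide, beside the bracket.
- chisel: Bystander: dark steel chisel, 180 mm long, lying behind the pivot.
- spare_stake: Bystander: mushroom stake standing loose, 92 mm high, 52 mm wide.
- oil_tin: Bystander: tin can, 110 mm high, 64 mm wide.
- driver: Bystander: small wooden-handled driver, 220 mm long, lying.

How it is judged:
By the outcome, as a careful person would: the job done as asked, in the order asked, and still so for the second after the job is handed in, with the robot touching nothing.
It also fails if it takes over 72 s, if anything falls off the work surface, if the arm or the gripper's body presses on something with over 40 N, if the wrist force passes 120 N, or if a joint passes its speed limit or range.

ROBOT

A 7-joint arm with a two-finger parallel gripper is mounted at the origin on the work surface. World frame = base frame: x ahead of the robot, y to its left, z up, the work surface at z = 0. Lengths are in m, angles in rad, forces in N, time in s.
With the tool pointing down it reaches from about 0.4 to 0.85 m from the base axis. Payload 4.5 kg.
Tool frame: the origin (TCP) lies at the very end of the fingers, on their centre line; the grasp point (between the pads) lies 19 mm behind it; z points along the fingers, y is the line along which they close (so a half turn about z gives the same grasp; the last joint's range is limited). The gripper opens to 88 mm and grips with 3 to 60 N. Pads are 18 mm wide; open, the fingers measure 123 mm over their backs; the gripper's body (75 mm by 187 mm) begins 45 mm behind the grasp point.
Start: joints at [1.329, 0.689, -0.195, 1.565, 0.157, 0.902, -0.215], TCP at [0.17, -0.601, 0.239] pointing down, gripper open.
Joint ranges: [-3.01, 3.01], [-0.46, 2.08], [-1.47, 1.51], [0.13, 2.56], [-1, 4.14], [0.04, 2.09], [-2.66, 2.66]. Speed limits (rad/s): [2.57, 2.57, 3.14, 3.14, 3.14, 3.14, 3.14].

INTERFACE

Orientations are given as a 3x3 rotation matrix whose columns are the frame's x, y, z axes.
In Python, from station import manip gives the robot as it stands. The module is installed in compiled form; this text tells all that it offers.
- The arm moves only by the shell command python3 -m handwheel 'ROWS'. ROWS is a JSON object whose one key "plan" holds a list of rows, each an object with "angular": the turn, a rotation vector about the tool's x, y, z in degrees, a list of three; "dp": the shift along the tool's x, y, z in mm, a list of three; "gripper": the closure, from 0 (fully open) to 1 (shut). In form: {"plan": [{"angular": [wx, wy, wz], "dp": [dx, dy, dz], "gripper": gripper}, ...]}. A call has 1 to 10 rows; each row shifts and turns the commanded pose from where the row before left it, along the tool's axes as they then stand; what a row does not reach is not made up. A row lasts 1/8 s, in which the tool goes at most 62.5 mm and 10.7 degrees, less where a joint would pass 70% of its speed; a pose out of reach is approached as far as the arm can. A call with a gripper value outside its range is refused whole. The fingers move at their own pace and stop on an object; the grip force is fixed at half the most. Time passes only in rows, so rows that do not move let the fingers close. It gives the time, the measured TCP pose, the force, the opening and the grip force at its end, in the units of the state.
- manip.observe(): the state, without advancing time (a new reading comes with each control period).
- manip.snapshot(name): name is "scene" or "top" or "wrist"; returns (picture, depth): 400x640x3 uint8, red, green, blue; 400x640 float32, m along the optical axis (not along the pixel's ray), 0 where there is no reading.
- manip.camera_info(name): a dict with "intrinsics" (3x3 intrinsics, pixels), "k1" (the pictures are not rectified: a ray, as slopes to the right and down, at radius r is drawn at 1 + k1 r^2 times it, then the intrinsics apply), "rvec" (rotation vector, rad) and "tvec" (3), from world to camera coordinates, as OpenCV has them; the wrist camera has in their place "T_tool_cam" (4x4, takes a point from camera to tool coordinates, whose origin is the TCP and whose axes are the flange's). Camera axes: x right, y down, z forward; pixel columns grow to the right and rows downward; lengths in m; the calibration is good to about 2 mm. A picture is of the moment at which its call begins: read the wrist's pose just before it. camera_info takes no time and is no camera call.
- manip.job_done(): hands the job in; it is judged then, once.
Trained networks look in the newest picture that a camera, given by its name, has taken for a name from the list of things; names that differ only in an ending like _2 or _b are one class to them, and where a whole thing is asked for, a point or a joint stands for the part that bears it (a point fixed in the world has none). Each returns a list of dicts, best first, with "conf" (0 to 1); they miss things now and then, are a little off and sometimes report something else, mostly with a low value. They report only what shows in the picture. A call takes as long as a camera call.
- manip.spot_in(thing, camera): "rect" ([centre column, centre row, width, height] in pixels, round what is visible of it).
The state is a dict: "time_s": time; "joint_pos": joint angles; "joint_velocities": joint speeds; "joint_efforts": joint torques, N m; "eef_pos": TCP position; "eef_rot": TCP orientation; "force": force on the tool from outside, world axes, zero at the start; "moment": the same for the moment, N m; "gripper_width": opening from 0.0 (shut) to 1.0 (fully open); "gripper_force": force on a finger pad.
Only numpy, scipy, OpenCV 4.12 (cv2) and the standard library are available. Lean on these libraries where they do the work, as an engineer would, in place of code of your own. Each camera call takes 0.05 s, during which the arm holds its last target. There are 200 camera calls.

## Working session

There is one attempt and no reset: what is moved stays moved. The work goes in short steps, Python scripts to look and compute and a shell command to move; the robot and the scene stay as the last step left them, time stands still between calls to the robot, and variables do not carry over. Pictures are saved under pics/ and viewed, at most 10 in all, crops included, and the job is handed in when it is done.

```bash
mkdir -p pics
cat > h.py <<'E'
import numpy as np, cv2, json
from station import manip
def snap(c,name=None):
    s=manip.observe(); im,d=manip.snapshot(c)
    if name: cv2.imwrite('pics/'+name,im[:,:,::-1])
    return s,im,d
def cam(c,s=None):
    i=manip.camera_info(c); K=np.array(i['intrinsics'],float);k1=i['k1']
    if 'T_tool_cam' in i:
        T=np.eye(4);T[:3,:3]=s['eef_rot'];T[:3,3]=s['eef_pos'];T=T@np.array(i['T_tool_cam'])
    else:
        R=cv2.Rodrigues(np.array(i['rvec'],float))[0];T=np.eye(4);T[:3,:3]=R.T;T[:3,3]=-R.T@np.array(i['tvec'],float).ravel()
    return K,k1,T
def ray(c,u,v,s=None):
    K,k1,T=cam(c,s)
    p=cv2.undistortPoints(np.array([[[u,v]]],float),K,np.array([k1,0,0,0.]))[0,0]
    return T[:3,3],T[:3,:3]@np.array([p[0],p[1],1.])
def onz(c,u,v,z,s=None):
    o,d=ray(c,u,v,s); return o+d*(z-o[2])/d[2]
def atd(c,u,v,dep,s=None):
    o,d=ray(c,u,v,s); return o+d*dep
def proj(c,P,s=None):
    K,k1,T=cam(c,s); P=np.atleast_2d(P); q=(P-T[:3,3])@T[:3,:3]
    return cv2.projectPoints(q,np.zeros(3),np.zeros(3),K,np.array([k1,0,0,0.]))[0][:,0]
E
cat > a.py <<'E'
from h import *
np.set_printoptions(precision=4,suppress=True)
for c in('scene','top'):
    s,im,d=snap(c,c+'1.png')
    print(c,cam(c)[2])
    for t in ['bracket','pin','pin_grip','bore','stake_top','stake_arm','search_start','parked_hole','hammer','leaf','dome_punch','chisel','spare_stake','oil_tin','driver']:
        try:r=manip.spot_in(t,c)
        except Exception as e: print(t,e);continue
        for x in r[:1]:
            u,v=x['rect'][:2]; dd=d[int(v),int(u)]
            print(t,round(x['conf'],2),np.round(x['rect'],1),atd(c,u,v,dd) if dd>0 else None)
E
python3 a.py; python3 -c "
from h import *
print(manip.observe())"
```

```text
scene [[-0.8506  0.4097 -0.3295  0.9913]
 [ 0.5257  0.6545 -0.5434  0.6017]
 [-0.0069 -0.6354 -0.7721  1.0704]
 [ 0.      0.      0.      1.    ]]
bracket 0.73 [347.9 226.1  77.7 107.8] [0.5424 0.037  0.0694]
pin 0.73 [340.4 214.1  58.4  86.8] [ 0.5368 -0.014   0.071 ]
pin_grip 0.64 [333.9 203.6  16.1  11.6] [ 0.5459 -0.0397  0.1038]
bore 0.69 [341.8 214.3  56.5  86.7] [ 0.5316 -0.0134  0.067 ]
stake_top 0.85 [341.9 213.3  59.7  86.1] [ 0.5281 -0.0179  0.065 ]
search_start 0.91 [347.4 224.1  76.4 109.1] [0.5399 0.0304 0.0706]
parked_hole 0.77 [346.6 225.3  73.2 104.7] [0.543  0.0308 0.0668]
hammer 0.9 [282.8 163.   63.4  41. ] [ 0.5542 -0.3832 -0.0019]
leaf 0.57 [307.5 238.3  32.8  27.2] [ 0.6535 -0.0285  0.0056]
dome_punch 0.42 [341.9 215.6  53.1  87.9] [ 0.5333 -0.0102  0.0649]
chisel 0.67 [368.4 288.9  61.6  10.5] [0.5941 0.2241 0.0118]
spare_stake 0.7 [429.1 335.4  25.6  25.5] [0.566  0.4334 0.0817]
oil_tin 0.7 [452.1 297.2  31.5  40.6] [0.4527 0.3915 0.0997]
driver 0.73 [267.9 132.9  25.5  14.2] [ 0.5347 -0.5414  0.0244]
top [[-0.0111 -0.9804  0.1965  0.3109]
 [-0.9999  0.0101 -
[... 1157 characters left out ...]
1.54604462e-04, -3.50648119e-04,  4.32371758e-04, -1.59460149e-04,
       -1.72496661e-04, -3.14223184e-05, -3.71481171e-04]), 'joint_efforts': array([ 4.71015101e-04, -5.27487195e+01, -1.26740098e+00, -1.53742307e+01,
       -5.20998321e-02, -5.96789487e-04, -9.89004718e-06]), 'eef_pos': array([ 0.17019198, -0.60139311,  0.23874484]), 'eef_rot': array([[ 9.62222069e-01,  2.72265844e-01,  2.08585419e-06],
       [ 2.72265843e-01, -9.62222068e-01, -4.95001438e-05],
       [-1.14701435e-05,  4.81980377e-05, -9.99999999e-01]]), 'force': array([ 0.31577756, -0.46016398,  0.77651641]), 'moment': array([0.03241484, 0.01674214, 0.03850121]), 'gripper_force': 0.0, 'gripper_width': 0.998520138247454}
```

```bash
python3 -c "
import cv2
a=cv2.imread('pics/top1.png')[170:290,210:350];b=cv2.imread('pics/scene1.png')[160:300,270:420]
a=cv2.resize(a,(560,480),interpolation=cv2.INTER_CUBIC);cv2.imwrite('pics/topc.png',a)
cv2.imwrite('pics/scenec.png',cv2.resize(b,(600,560),interpolation=cv2.INTER_CUBIC))"
```

```text
(no output)
```

View pics/topc.png

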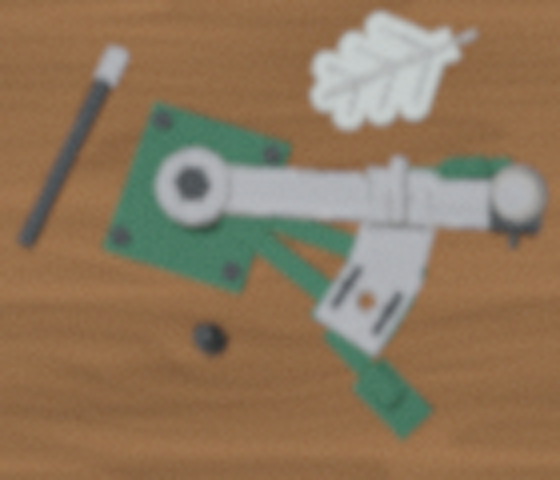

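View pics/scenec.png

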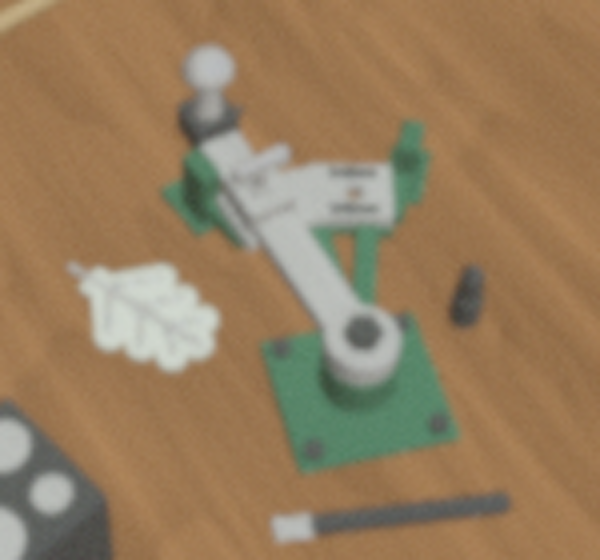

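The top crop shows the pivot at full pixel (258,216), the pin's T-handle at (310,217) lying across the arm, and the working hole at about (302,245) between the two slots. The scene crop agrees: the stake is at the arm's far end, and there is a stop lug on the robot side.

```bash
cat > b.py <<'E'
from h import *
np.set_printoptions(precision=4,suppress=True)
s=manip.observe()
P=onz('top',258,216.2,0.085);pin=onz('top',309.7,217,0.115);hole=onz('top',301.75,245,0.05);st=onz('top',210+518/4,170+193/4,0.150)
print(P,pin,hole,st)
for n,q in(('pin',pin),('hole',hole),('stake',st)):
    v=(q-P)[:2];print(n,np.linalg.norm(v),np.arctan2(v[1],v[0]))
im,d=manip.snapshot('top');print(d[210:222,305:314])
h=[manip.spot_in('pin_grip','top')]
for r in h[0]:print(r,onz('top',*r['rect'][:2],0.11))
E
python3 b.py
```

```text
[0.5472 0.1119 0.085 ] [ 0.5382 -0.0473  0.115 ] [ 0.4607 -0.0212  0.05  ] [ 0.528  -0.1352  0.15  ]
pin 0.15946472040620763 -1.6270882778936204
hole 0.1587295907233615 -2.1472222647678203
stake 0.24784037308822493 -1.6482731470426855
[[1.5603 1.5589 1.5613 1.4484 1.4451 1.4432 1.4437 1.5707 1.5672]
 [1.5686 1.566  1.5651 1.4469 1.4457 1.4444 1.451  1.5664 1.5671]
 [1.4892 1.485  1.4859 1.4462 1.4478 1.4489 1.4525 1.4883 1.4875]
 [1.4824 1.4815 1.4791 1.4423 1.4443 1.4495 1.447  1.4774 1.487 ]
 [1.482  1.4796 1.4802 1.4472 1.4452 1.4458 1.4454 1.4828 1.4805]
 [1.4781 1.4826 1.4828 1.4501 1.4429 1.4476 1.4445 1.4882 1.4836]
 [1.4825 1.4795 1.4786 1.4487 1.4426 1.4474 1.4436 1.4756 1.4792]
 [1.4777 1.4801 1.4723 1.4473 1.4477 1.4388 1.4514 1.4724 1.4839]
 [1.4775 1.4749 1.4679 1.4381 1.4457 1.4406 1.4439 1.4741 1.4773]
 [1.4825 1.4764 1.4729 1.4411 1.4399 1.4411 1.4393 1.4725 1.4813]
 [1.4796 1.4763 1.4747 1.4392 1.4417 1.4454 1.445  1.4756 1.476 ]
 [1.4775 1.4749 1.4762 1.445  1.4369 1.4426 1.443  1.4772 1.4831]]
```

```bash
python3 -m handwheel '{"plan":[{"angular":[0,0,0],"dp":[40,-35,0],"gripper":0.3},{"angular":[0,0,0],"dp":[40,-35,0],"gripper":0.3},{"angular":[0,0,0],"dp":[40,-35,0],"gripper":0.3},{"angular":[0,0,0],"dp":[40,-35,0],"gripper":0.3},{"angular":[0,0,0],"dp":[40,-35,0],"gripper":0.3},{"angular":[0,0,0],"dp":[40,-35,0],"gripper":0.3},{"angular":[0,0,0],"dp":[40,-35,0],"gripper":0.3},{"angular":[0,0,0],"dp":[40,-35,0],"gripper":0.3},{"angular":[0,0,0],"dp":[40,-35,0],"gripper":0.3},{"angular":[0,0,0],"dp":[40,-35,0],"gripper":0.3}]}'
```

```text
time_s: 2.95
eef_pos: [0.4608, -0.1543, 0.2389]
eef_rot: [[0.962, 0.272, 0.001], [0.272, -0.962, -0.0], [0.001, 0.001, -1.0]]
force: [1.3, -0.9, -0.3]
gripper_width: 0.7
gripper_force: 0.0
```

```bash
python3 -m handwheel '{"plan":[{"angular":[0,0,0],"dp":[34,-27,0],"gripper":0.3},{"angular":[0,0,0],"dp":[34,-27,0],"gripper":0.3},{"angular":[0,0,0],"dp":[34,-27,0],"gripper":0.3},{"angular":[0,0,9.5],"dp":[0,0,0],"gripper":0.3},{"angular":[0,0,9.5],"dp":[0,0,0],"gripper":0.3},{"angular":[0,0,0],"dp":[0,0,0],"gripper":0.3},{"angular":[0,0,0],"dp":[0,0,0],"gripper":0.3}]}'
cat > c.py <<'E'
from h import *
import sys
np.set_printoptions(precision=4,suppress=True)
s,im,d=snap('wrist',sys.argv[1]);print(s['eef_pos'],s['joint_pos'],s['force'],cam('wrist',s)[2])
for t in('pin_grip','stake_top','pin'):
    for r in manip.spot_in(t,'wrist')[:2]:print(t,r,onz('wrist',*r['rect'][:2],0.115,s))
E
python3 c.py w1.png
```

```text
time_s: 3.82
eef_pos: [0.5359, -0.05, 0.2388]
eef_rot: [[0.999, -0.053, 0.0], [-0.053, -0.999, -0.0], [0.0, 0.0, -1.0]]
force: [-1.7, 0.0, -0.6]
gripper_width: 0.7
gripper_force: 0.0
[ 0.5359 -0.05    0.2388] [ 0.0235  0.5717 -0.026   1.8338  0.021   0.7362 -1.6379] [-1.729   0.0372 -0.6317] [[-0.0542 -0.9463 -0.3186  0.6193]
 [-0.9985  0.0514  0.0172 -0.0537]
 [ 0.0001  0.319  -0.9477  0.3846]
 [ 0.      0.      0.      1.    ]]
pin_grip {'rect': [317.8, 183.6, 20.6, 63.7], 'conf': 0.8} [ 0.5406 -0.0458  0.115 ]
stake_top {'rect': [290.4, 180.2, 348.5, 87.9], 'conf': 0.71} [ 0.5446 -0.024   0.115 ]
stake_top {'rect': [195.2, 257.4, 36.2, 40.0], 'conf': 0.45} [0.4794 0.0652 0.115 ]
pin {'rect': [319.2, 181.3, 24.5, 64.6], 'conf': 0.87} [ 0.5424 -0.047   0.115 ]
```

View pics/w1.png

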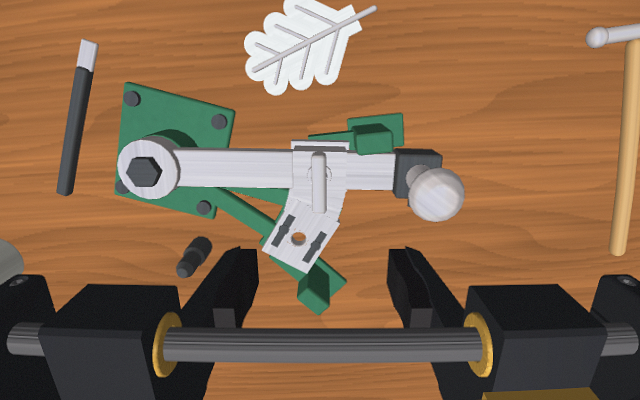

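The wrist picture shows the handle upright at (318,183), the hole clearly at (298,238), the hub at (146,172) and the stake head at (436,193).

```bash
cat > g.py <<'E'
from h import *
np.set_printoptions(precision=4,suppress=True)
s=manip.observe()
f=lambda u,v,z:onz('wrist',u,v,z,s)
st=f(436,193,0.145);pin=f(318.5,182,0.115);hole=f(298.3,238.5,0.05)
a=f(318,155,.115);b=f(320,212,.115)
print('stake',st,'pin',pin,'hole',hole,'handle',a,b)
# pivot from pin & stake (90 mm apart): extrapolate
u=(pin-st)[:2];print(np.linalg.norm(u));u/=np.linalg.norm(u)
P=pin[:2]+.16*u;print('P',P,'hub',f(146,172,.085),'arm ang',np.arctan2(-u[1],-u[0]))
v=hole[:2]-P;print('hole r',np.linalg.norm(v),np.arctan2(v[1],v[0]))
E
python3 g.py
```

```text
stake [ 0.5375 -0.1321  0.145 ] pin [ 0.5419 -0.0466  0.115 ] hole [ 0.4626 -0.0198  0.05  ] handle [ 0.5639 -0.0475  0.115 ] [ 0.5161 -0.0463  0.115 ]
0.08560602838813512
P [0.5501 0.1132] hub [0.5515 0.1084 0.085 ] arm ang -1.6221986361505387
hole r 0.15923787364055142 -2.1527173437787526
```

```bash
python3 -m handwheel '{"plan":[{"angular":[0,0,0],"dp":[4,-3,20],"gripper":0.5},{"angular":[0,0,0],"dp":[0,0,40],"gripper":0.5},{"angular":[0,0,0],"dp":[0,0,40],"gripper":0.5},{"angular":[0,0,0],"dp":[0,0,25],"gripper":0.5},{"angular":[0,0,0],"dp":[0,0,15],"gripper":0.5},{"angular":[0,0,0],"dp":[0,0,2],"gripper":0.5},{"angular":[0,0,0],"dp":[0,0,0],"gripper":0.5}]}'
```

```text
time_s: 4.9
eef_pos: [0.5406, -0.0473, 0.0974]
eef_rot: [[0.998, -0.056, 0.001], [-0.056, -0.998, -0.0], [0.001, 0.0, -1.0]]
force: [0.9, -0.6, -0.2]
gripper_width: 0.502
gripper_force: 0.0
```

```bash
python3 -m handwheel '{"plan":[{"angular":[0,0,0],"dp":[0,0,0],"gripper":0.8},{"angular":[0,0,0],"dp":[0,0,0],"gripper":0.8},{"angular":[0,0,0],"dp":[0,0,0],"gripper":0.8}]}'
```

```text
time_s: 5.28
eef_pos: [0.5403, -0.0472, 0.0971]
eef_rot: [[0.998, -0.056, 0.001], [-0.056, -0.998, -0.0], [0.001, 0.0, -1.0]]
force: [0.8, -0.2, -0.4]
gripper_width: 0.21
gripper_force: 0.0
```

```bash
python3 -m handwheel '{"plan":[{"angular":[0,0,0],"dp":[0,0,0],"gripper":1},{"angular":[0,0,0],"dp":[0,0,0],"gripper":1},{"angular":[0,0,0],"dp":[0,0,0],"gripper":1},{"angular":[0,0,0],"dp":[0,0,0],"gripper":1}]}'; python3 -c "
from h import *
print(manip.observe()['moment'])"
```

```text
time_s: 5.78
eef_pos: [0.5401, -0.0472, 0.0969]
eef_rot: [[0.998, -0.056, 0.0], [-0.056, -0.998, -0.0], [0.0, 0.0, -1.0]]
force: [-0.7, -0.5, 3.5]
gripper_width: 0.133
gripper_force: 30.0
[0.03798553 0.06482295 0.05538529]
```

Gripped cleanly. Next I draw the pin up.

```bash
python3 -m handwheel '{"plan":[{"angular":[0,0,0],"dp":[0,0,-2],"gripper":1},{"angular":[0,0,0],"dp":[0,0,-2],"gripper":1},{"angular":[0,0,0],"dp":[0,0,-2],"gripper":1},{"angular":[0,0,0],"dp":[0,0,-2],"gripper":1}]}'
```

```text
time_s: 6.28
eef_pos: [0.54, -0.0473, 0.105]
eef_rot: [[0.998, -0.056, -0.0], [-0.056, -0.998, -0.0], [-0.0, 0.0, -1.0]]
force: [0.9, 0.2, -2.2]
gripper_width: 0.136
gripper_force: 30.0
```

```bash
python3 -m handwheel '{"plan":[{"angular":[0,0,0],"dp":[0,0,-4],"gripper":1},{"angular":[0,0,0],"dp":[0,0,-4],"gripper":1},{"angular":[0,0,0],"dp":[0,0,-4],"gripper":1},{"angular":[0,0,0],"dp":[0,0,-4],"gripper":1},{"angular":[0,0,0],"dp":[0,0,-4],"gripper":1},{"angular":[0,0,0],"dp":[0,0,-4],"gripper":1},{"angular":[0,0,0],"dp":[0,0,0],"gripper":1}]}'; python3 c.py w2.png
```

```text
time_s: 7.15
eef_pos: [0.5402, -0.0472, 0.1292]
eef_rot: [[0.998, -0.056, 0.001], [-0.056, -0.998, -0.0], [0.001, 0.0, -1.0]]
force: [-0.7, -0.4, -1.2]
gripper_width: 0.131
gripper_force: 30.0
[ 0.5402 -0.0472  0.1292] [ 0.0154  0.7434 -0.0222  1.9191  0.0328  0.4788 -1.6567] [-0.7399 -0.3793 -1.2214] [[-0.057  -0.9463 -0.3181  0.6235]
 [-0.9984  0.0541  0.018  -0.0511]
 [ 0.0001  0.3186 -0.9479  0.2751]
 [ 0.      0.      0.      1.    ]]
pin_grip {'rect': [324.1, 271.4, 36.5, 116.1], 'conf': 0.86} [ 0.529  -0.0467  0.115 ]
stake_top {'rect': [295.3, 243.3, 527.6, 151.4], 'conf': 0.96} [ 0.5461 -0.033   0.115 ]
stake_top {'rect': [298.1, 52.5, 162.4, 103.1], 'conf': 0.16} [ 0.6358 -0.0414  0.115 ]
pin {'rect': [323.9, 271.4, 38.4, 118.3], 'conf': 0.85} [ 0.529  -0.0466  0.115 ]
```

View pics/w2.png

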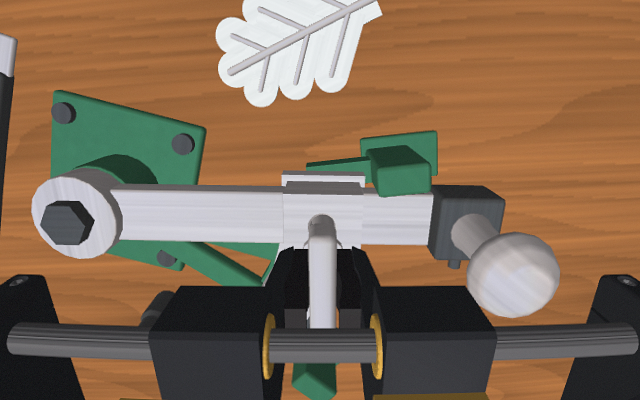

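```bash
python3 -m handwheel '{"plan":[{"angular":[0,0,1.5],"dp":[-4.2,-0.05,0],"gripper":1},{"angular":[0,0,1.5],"dp":[-4.2,-0.05,0],"gripper":1},{"angular":[0,0,3],"dp":[-8.37,-0.22,0],"gripper":1}]}'
```

```text
time_s: 7.72
eef_pos: [0.5243, -0.0456, 0.129]
eef_rot: [[0.987, -0.163, 0.003], [-0.163, -0.987, -0.0], [0.003, -0.0, -1.0]]
force: [3.5, 0.3, -1.4]
gripper_width: 0.132
gripper_force: 30.0
```

```bash
python3 -m handwheel '{"plan":[{"angular":[0,0,3],"dp":[-8.37,-0.22,0],"gripper":1},{"angular":[0,0,3],"dp":[-8.37,-0.22,0],"gripper":1},{"angular":[0,0,3],"dp":[-8.37,-0.22,0],"gripper":1}]}'
```

```text
time_s: 8.1
eef_pos: [0.4983, -0.0392, 0.1287]
eef_rot: [[0.949, -0.316, -0.0], [-0.316, -0.949, -0.0], [-0.0, 0.0, -1.0]]
force: [2.5, -0.3, -2.6]
gripper_width: 0.134
gripper_force: 30.0
```

```bash
python3 -m handwheel '{"plan":[{"angular":[0,0,3],"dp":[-8.37,-0.22,0],"gripper":1},{"angular":[0,0,3],"dp":[-8.37,-0.22,0],"gripper":1},{"angular":[0,0,0],"dp":[0,0,0],"gripper":1}]}'
```

```text
time_s: 8.48
eef_pos: [0.4811, -0.0325, 0.1284]
eef_rot: [[0.912, -0.41, -0.004], [-0.41, -0.912, 0.001], [-0.004, 0.001, -1.0]]
force: [-1.1, 1.1, -0.3]
gripper_width: 0.137
gripper_force: 30.0
```

```bash
python3 -m handwheel '{"plan":[{"angular":[0,0,0.8],"dp":[-2.2,0,0],"gripper":1},{"angular":[0,0,0],"dp":[0,0,0.6],"gripper":1},{"angular":[0,0,0],"dp":[0,0,0.6],"gripper":1}]}'
```

```text
time_s: 8.85
eef_pos: [0.481, -0.0324, 0.1274]
eef_rot: [[0.906, -0.422, -0.001], [-0.422, -0.906, 0.0], [-0.001, 0.0, -1.0]]
force: [-1.2, 1.4, -1.9]
gripper_width: 0.136
gripper_force: 30.0
```

```bash
python3 -m handwheel '{"plan":[{"angular":[0,0,0],"dp":[0,0,0.5],"gripper":1},{"angular":[0,0,0],"dp":[0,0,0],"gripper":1}]}'
```

```text
time_s: 9.1
eef_pos: [0.4811, -0.0325, 0.1269]
eef_rot: [[0.906, -0.423, -0.001], [-0.423, -0.906, 0.0], [-0.001, 0.0, -1.0]]
force: [-1.0, 1.2, -1.7]
gripper_width: 0.13
gripper_force: 30.0
```

```bash
python3 -m handwheel '{"plan":[{"angular":[0,0,0],"dp":[0,0,0.6],"gripper":1},{"angular":[0,0,0],"dp":[0,0,0.4],"gripper":1}]}'
```

```text
time_s: 9.35
eef_pos: [0.4814, -0.0325, 0.1267]
eef_rot: [[0.906, -0.423, 0.0], [-0.423, -0.906, 0.0], [0.0, -0.0, -1.0]]
force: [-2.2, 1.0, 11.5]
gripper_width: 0.136
gripper_force: 30.0
```

```bash
python3 -m handwheel '{"plan":[{"angular":[0,0,0],"dp":[0,0,0.5],"gripper":1},{"angular":[0,0,0],"dp":[0,0,0],"gripper":1}]}'
```

```text
time_s: 9.6
eef_pos: [0.4817, -0.0327, 0.1267]
eef_rot: [[0.906, -0.423, 0.001], [-0.423, -0.906, -0.0], [0.001, -0.001, -1.0]]
force: [-1.4, 1.3, 13.5]
gripper_width: 0.133
gripper_force: 30.0
```

```bash
python3 -m handwheel '{"plan":[{"angular":[0,0,0],"dp":[0,0,-0.7],"gripper":1},{"angular":[0,0,0.72],"dp":[-2,0,0],"gripper":1},{"angular":[0,0,0.72],"dp":[-2,0,0],"gripper":1},{"angular":[0,0,0.72],"dp":[-2,0,0],"gripper":1}]}'
```

```text
time_s: 10.1
eef_pos: [0.4783, -0.0308, 0.1268]
eef_rot: [[0.889, -0.458, 0.005], [-0.458, -0.889, -0.001], [0.005, -0.001, -1.0]]
force: [3.7, -2.4, 5.3]
gripper_width: 0.135
gripper_force: 30.0
```

```bash
python3 -m handwheel '{"plan":[{"angular":[0,0,0.72],"dp":[-2,0,0],"gripper":1},{"angular":[0,0,0.72],"dp":[-2,0,0],"gripper":1},{"angular":[0,0,0.72],"dp":[-2,0,0],"gripper":1},{"angular":[0,0,0.72],"dp":[-2,0,0],"gripper":1}]}'
```

```text
time_s: 10.6
eef_pos: [0.471, -0.0267, 0.1267]
eef_rot: [[0.865, -0.502, 0.005], [-0.502, -0.865, -0.001], [0.004, -0.001, -1.0]]
force: [3.6, -3.0, 5.6]
gripper_width: 0.133
gripper_force: 30.0
```

```bash
python3 -m handwheel '{"plan":[{"angular":[0,0,0.72],"dp":[-2,0,0],"gripper":1},{"angular":[0,0,0.72],"dp":[-2,0,0],"gripper":1}]}'
```

```text
time_s: 10.85
eef_pos: [0.4673, -0.0246, 0.1266]
eef_rot: [[0.852, -0.523, 0.004], [-0.523, -0.852, -0.001], [0.004, -0.001, -1.0]]
force: [3.5, -1.0, 6.2]
gripper_width: 0.137
gripper_force: 30.0
```

```bash
python3 -m handwheel '{"plan":[{"angular":[0,0,0.5],"dp":[-1.4,0,0],"gripper":1},{"angular":[0,0,0.5],"dp":[-1.4,0,0],"gripper":1}]}'
```

```text
time_s: 11.1
eef_pos: [0.4642, -0.0228, 0.1264]
eef_rot: [[0.843, -0.538, 0.002], [-0.538, -0.843, -0.0], [0.002, -0.001, -1.0]]
force: [2.7, -0.9, 4.0]
gripper_width: 0.13
gripper_force: 30.0
```

```bash
python3 -m handwheel '{"plan":[{"angular":[0,0,0.36],"dp":[-1,0,0],"gripper":1},{"angular":[0,0,0.36],"dp":[-1,0,0],"gripper":1}]}'
```

```text
time_s: 11.35
eef_pos: [0.4617, -0.0213, 0.1262]
eef_rot: [[0.837, -0.548, 0.001], [-0.548, -0.837, 0.0], [0.0, -0.0, -1.0]]
force: [3.3, -0.8, 2.0]
gripper_width: 0.136
gripper_force: 30.0
```

```bash
python3 -m handwheel '{"plan":[{"angular":[0,0,0.36],"dp":[-1,0,0],"gripper":1}]}'
```

```text
time_s: 11.48
eef_pos: [0.4603, -0.0206, 0.126]
eef_rot: [[0.833, -0.553, -0.001], [-0.553, -0.833, 0.0], [-0.001, 0.0, -1.0]]
force: [2.7, 1.2, 0.2]
gripper_width: 0.134
gripper_force: 30.0
```

```bash
python3 -m handwheel '{"plan":[{"angular":[0,0,0.36],"dp":[-1,0,0],"gripper":1}]}'
```

```text
time_s: 11.6
eef_pos: [0.4587, -0.0197, 0.1257]
eef_rot: [[0.83, -0.558, -0.002], [-0.558, -0.83, 0.001], [-0.002, 0.001, -1.0]]
force: [2.3, 1.0, -2.1]
gripper_width: 0.135
gripper_force: 30.0
```

The upward force has gone and the nose is dropping, so it is at the hole. I press down gently from here.

```bash
python3 -m handwheel '{"plan":[{"angular":[0,0,0],"dp":[0,0,0.7],"gripper":1},{"angular":[0,0,0],"dp":[0,0,0],"gripper":1}]}'
```

```text
time_s: 11.85
eef_pos: [0.4587, -0.0199, 0.1251]
eef_rot: [[0.83, -0.557, -0.002], [-0.557, -0.83, 0.001], [-0.002, 0.001, -1.0]]
force: [1.9, 1.1, -2.8]
gripper_width: 0.133
gripper_force: 30.0
```

```bash
python3 -m handwheel '{"plan":[{"angular":[0,0,0],"dp":[0,0,0.8],"gripper":1},{"angular":[0,0,0],"dp":[0,0,0.8],"gripper":1}]}'
```

```text
time_s: 12.1
eef_pos: [0.4589, -0.0201, 0.1237]
eef_rot: [[0.83, -0.558, -0.002], [-0.558, -0.83, 0.0], [-0.002, 0.001, -1.0]]
force: [0.4, 2.9, 0.9]
gripper_width: 0.132
gripper_force: 30.0
```

```bash
python3 -m handwheel '{"plan":[{"angular":[0,0,0],"dp":[0,0,1],"gripper":1},{"angular":[0,0,0],"dp":[0,0,1],"gripper":1}]}'
```

```text
time_s: 12.35
eef_pos: [0.4591, -0.0202, 0.1217]
eef_rot: [[0.83, -0.558, -0.001], [-0.558, -0.83, 0.0], [-0.001, 0.0, -1.0]]
force: [-0.2, 3.0, 1.6]
gripper_width: 0.136
gripper_force: 30.0
```

```bash
python3 -m handwheel '{"plan":[{"angular":[0,0,0],"dp":[0,-0.3,1.5],"gripper":1},{"angular":[0,0,0],"dp":[0,0,1.5],"gripper":1},{"angular":[0,0,0],"dp":[0,0,1.5],"gripper":1}]}'
```

```text
time_s: 12.72
eef_pos: [0.4595, -0.0203, 0.1172]
eef_rot: [[0.83, -0.558, -0.001], [-0.558, -0.83, -0.0], [-0.001, 0.001, -1.0]]
force: [0.4, 1.5, -0.8]
gripper_width: 0.13
gripper_force: 30.0
```

```bash
python3 -m handwheel '{"plan":[{"angular":[0,0,0],"dp":[0,0,1.2],"gripper":1},{"angular":[0,0,0],"dp":[0,0,1.2],"gripper":1}]}'
```

```text
time_s: 12.98
eef_pos: [0.4597, -0.0203, 0.1149]
eef_rot: [[0.83, -0.558, -0.001], [-0.558, -0.83, -0.0], [-0.0, 0.0, -1.0]]
force: [-0.8, 2.0, -0.7]
gripper_width: 0.132
gripper_force: 30.0
```

```bash
python3 -m handwheel '{"plan":[{"angular":[0,0,0],"dp":[0,0,1.2],"gripper":1},{"angular":[0,0,0],"dp":[0,0,1.2],"gripper":1}]}'
```

```text
time_s: 13.22
eef_pos: [0.4601, -0.0203, 0.1126]
eef_rot: [[0.83, -0.558, 0.001], [-0.558, -0.83, -0.0], [0.001, -0.0, -1.0]]
force: [-0.1, 2.6, -0.3]
gripper_width: 0.136
gripper_force: 30.0
```

```bash
python3 -m handwheel '{"plan":[{"angular":[0,0,0],"dp":[0,-0.2,1.5],"gripper":1},{"angular":[0,0,0],"dp":[0,0,1.5],"gripper":1},{"angular":[0,0,0],"dp":[0,0,1.5],"gripper":1}]}'
```

```text
time_s: 13.6
eef_pos: [0.4602, -0.0203, 0.1081]
eef_rot: [[0.83, -0.558, 0.0], [-0.558, -0.83, -0.0], [0.001, 0.0, -1.0]]
force: [-0.1, 0.4, -0.4]
gripper_width: 0.134
gripper_force: 30.0
```

```bash
python3 -m handwheel '{"plan":[{"angular":[0,0,0],"dp":[0,0,1.5],"gripper":1},{"angular":[0,0,0],"dp":[0,0,1.5],"gripper":1},{"angular":[0,0,0],"dp":[0,0,1.5],"gripper":1}]}'
```

```text
time_s: 13.98
eef_pos: [0.4602, -0.0202, 0.1035]
eef_rot: [[0.83, -0.558, 0.0], [-0.558, -0.83, -0.0], [0.001, -0.0, -1.0]]
force: [0.2, 0.0, 1.8]
gripper_width: 0.134
gripper_force: 30.0
```

```bash
python3 -m handwheel '{"plan":[{"angular":[0,0,0],"dp":[0,0,1.5],"gripper":1},{"angular":[0,0,0],"dp":[0,0,1.5],"gripper":1},{"angular":[0,0,0],"dp":[0,0,1],"gripper":1}]}'
```

```text
time_s: 14.35
eef_pos: [0.46, -0.02, 0.0992]
eef_rot: [[0.83, -0.558, -0.0], [-0.558, -0.83, -0.0], [-0.0, 0.0, -1.0]]
force: [0.7, -0.2, -6.1]
gripper_width: 0.135
gripper_force: 30.0
```

```bash
python3 -m handwheel '{"plan":[{"angular":[0,0,0],"dp":[0,0,1],"gripper":1},{"angular":[0,0,0],"dp":[0,0,0.8],"gripper":1},{"angular":[0,0,0],"dp":[0,0,0],"gripper":1}]}'
```

```text
time_s: 14.72
eef_pos: [0.4597, -0.0201, 0.0978]
eef_rot: [[0.83, -0.558, -0.001], [-0.558, -0.83, -0.0], [-0.0, 0.0, -1.0]]
force: [0.3, 0.5, -2.8]
gripper_width: 0.134
gripper_force: 30.0
```

```bash
python3 -m handwheel '{"plan":[{"angular":[0,0,0],"dp":[0,0,0.7],"gripper":1},{"angular":[0,0,0],"dp":[0,0,0.4],"gripper":1}]}'
```

```text
time_s: 14.98
eef_pos: [0.4598, -0.0201, 0.0971]
eef_rot: [[0.83, -0.558, -0.0], [-0.558, -0.83, -0.0], [-0.0, 0.0, -1.0]]
force: [-1.8, 0.8, 7.9]
gripper_width: 0.138
gripper_force: 30.0
```

```bash
python3 -m handwheel '{"plan":[{"angular":[0,0,0],"dp":[0,0,0.5],"gripper":1},{"angular":[0,0,0],"dp":[0,0,0],"gripper":1}]}'
```

```text
time_s: 15.22
eef_pos: [0.4599, -0.0202, 0.097]
eef_rot: [[0.83, -0.558, 0.001], [-0.558, -0.83, -0.0], [0.0, -0.0, -1.0]]
force: [-2.3, 1.6, 9.5]
gripper_width: 0.134
gripper_force: 30.0
```

The collar is seated at the same height as at the start. I take off the press, open and withdraw.

```bash
python3 -m handwheel '{"plan":[{"angular":[0,0,0],"dp":[0,0,-0.6],"gripper":1},{"angular":[0,0,0],"dp":[0,0,0],"gripper":0.6},{"angular":[0,0,0],"dp":[0,0,0],"gripper":0.6},{"angular":[0,0,0],"dp":[0,0,0],"gripper":0.6},{"angular":[0,0,0],"dp":[0,0,0],"gripper":0.6}]}'
```

```text
time_s: 15.85
eef_pos: [0.4601, -0.0201, 0.0968]
eef_rot: [[0.83, -0.558, 0.0], [-0.558, -0.83, -0.0], [0.0, 0.0, -1.0]]
force: [1.3, -0.3, -0.8]
gripper_width: 0.398
gripper_force: 0.0
```

```bash
python3 -m handwheel '{"plan":[{"angular":[0,0,0],"dp":[0,0,-10],"gripper":0.6},{"angular":[0,0,0],"dp":[0,0,-25],"gripper":0.6},{"angular":[0,0,0],"dp":[0,0,-40],"gripper":0.6},{"angular":[0,0,0],"dp":[0,0,-40],"gripper":0.6},{"angular":[0,0,0],"dp":[0,0,-25],"gripper":0.6},{"angular":[0,0,0],"dp":[0,0,0],"gripper":0.6},{"angular":[0,0,0],"dp":[0,0,0],"gripper":0.6}]}'
cat >> c.py <<'E'
u,v=manip.spot_in('pin_grip','wrist')[0]['rect'][:2]
p=d[int(v)-5:int(v)+6,int(u)-2:int(u)+3];print('handle z',atd('wrist',u,v,float(np.median(p)),s))
E
python3 c.py w3.png
```

```text
time_s: 16.73
eef_pos: [0.4594, -0.0199, 0.2365]
eef_rot: [[0.83, -0.558, -0.001], [-0.558, -0.83, 0.0], [-0.001, 0.0, -1.0]]
force: [-0.3, 0.2, 0.0]
gripper_width: 0.403
gripper_force: 0.0
[ 0.4594 -0.0199  0.2365] [-0.1813  0.4908  0.188   2.0591 -0.1555  0.6056 -2.0494] [-0.2949  0.166   0.0276] [[-0.5588 -0.7857 -0.2653  0.5289]
 [-0.8293  0.5294  0.1791 -0.0658]
 [-0.0003  0.3201 -0.9474  0.3822]
 [ 0.      0.      0.      1.    ]]
pin_grip {'rect': [323.1, 184.1, 19.8, 64.8], 'conf': 0.66} [ 0.463  -0.0221  0.115 ]
stake_top {'rect': [294.4, 183.0, 349.4, 85.2], 'conf': 0.98} [ 0.4766 -0.0037  0.115 ]
stake_top {'rect': [243.2, 241.4, 34.2, 46.9], 'conf': 0.71} [0.4589 0.0623 0.115 ]
pin {'rect': [322.6, 184.4, 24.9, 69.8], 'conf': 0.61} [ 0.463  -0.0217  0.115 ]
handle z [ 0.4629 -0.0221  0.1146]
```

View pics/w3.png

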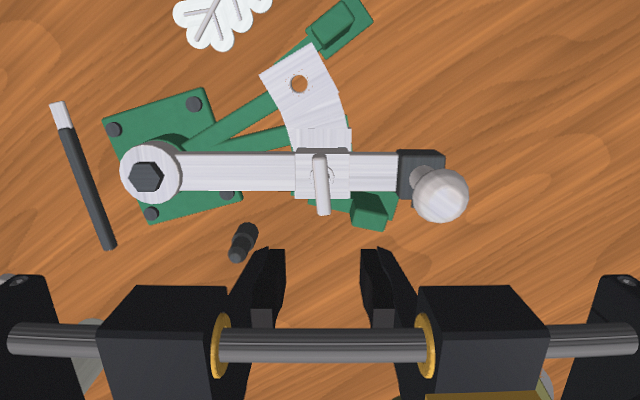

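The picture shows the arm over the slotted plate and the pin upright at (322,184). Its handle top is at 0.115 m, which is home height. The parked hole is empty at (299,84), and the leaf, punch and chisel look untouched.

```bash
python3 -c "
from station import manip
print(manip.job_done())"
```

```text
the job is handed in; nothing more can be done
None
```

The pin is home through the arm and the slotted plate with its collar down on the arm and the gripper clear; I felt the balls snap out but could not see them below the plate, and the job is handed in.

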